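# Lay the flight case on the pit board

## Robot

A 6-joint arm with a two-finger parallel gripper is mounted at the origin on the work surface. World frame = base frame: x ahead of the robot, y to its left, z up, the work surface at z = 0. Lengths are in mm, angles in rad, forces in N, time in s.
With the tool pointing down it reaches from about 350 to 975 mm from the base axis. Payload 7.1 kg.
Tool frame: the origin (TCP) lies at the very end of the fingers, on their centre line; the grasp point (between the pads) lies 19 mm behind it (ctrl.tcp_to_grasp is the distance from the TCP to the grasp point, in mm); z points along the fingers, x is the direction in which the jaws open and shut, and the axes are right-handed (so a half turn about z gives the same grasp; the last joint's range is limited). The gripper opens to 88 mm and grips with 3 to 60 N. Pads are 20 mm wide; open, the fingers measure 115 mm over their backs; the gripper's body (75 mm by 178 mm) begins 61 mm behind the grasp point.
Start: joints at [1.248, 0.423, 1.63, -0, 1.089, -0.019], TCP at [186.936, 596.372, 222.675] pointing down, gripper open.
Joint ranges: [-3, 3], [-0.9, 2.11], [0.09, 2.58], [-1.31, 4.45], [0.11, 2.69], [-2.54, 2.54]. Speed limits (rad/s): [2.39, 2.39, 3.01, 3.14, 3.14, 3.14].

## Interface

Orientations are given as a rotation vector (axis times angle).
In Python, from workcell import get_obs, viewer, ctrl, masks_of gives the robot as it stands. The module is installed in compiled form; this text tells all that it offers.
- The arm moves only by the shell command python3 -m inch 'ROWS'. ROWS is JSON, a list of rows, each an object of numbers: "tx", "ty", "tz": the shift along the tool's x, y, z in cm; "ax", "ay", "az": the turn, a rotation vector about the tool's x, y, z in degrees; "jaw": the opening, from 0 (shut) to 1 (fully open). In form: [{"tx": .., "ty": .., "tz": .., "ax": .., "ay": .., "az": .., "jaw": ..}, ...]. A call has 1 to 12 rows; each row shifts and turns the commanded pose from where the row before left it, along the tool's axes as they then stand; what a row does not reach is not made up. A row lasts 1/8 s, in which the tool goes at most 62.5 mm and 10.7 degrees, less where a joint would pass 70% of its speed; a pose out of reach is approached as far as the arm can. A call is refused whole if a number of a shift passes 6.25 or a number of a turn 10.7, either way. A call with a gripper value outside its range is refused whole. The fingers move at their own pace and stop on an object; the grip force is fixed at half the most. Time passes only in rows, so rows that do not move let the fingers close. It gives the time, the measured TCP pose, the force and the opening at its end, in the units of the state.
- get_obs(): the state, without advancing time (a new reading comes with each control period).
- viewer.get_image(name): name is "scene" or "top"; returns (picture, depth): 384x512x3 uint8, red, green, blue; 384x512 float32, mm along the optical axis (not along the pixel's ray), 0 where there is no reading.
- viewer.get_calibration(name): a dict with "fx", "fy", "cx", "cy" (pixels), "distortion" ([k1, k2, p1, p2, k3] as OpenCV has them; the pictures are not rectified), "rvec" (rotation vector, rad) and "tvec" (3), from world to camera coordinates, as OpenCV has them. Camera axes: x right, y down, z forward; pixel columns grow to the right and rows downward; lengths in mm; the calibration is good to about 2 mm. A picture is of the moment at which its call begins. get_calibration takes no time and is no camera call.
- ctrl.close_job(): hands the job in, once; it reports no verdict.
Trained networks look in the newest picture that a camera, given by its name, has taken for a name from the list of things; names that differ only in an ending like _2 or _b are one class to them, and where a whole thing is asked for, a point or a joint stands for the part that bears it (a point fixed in the world has none). Each returns a list of dicts, best first, with "score" (0 to 1); they miss things now and then, are a little off and sometimes report something else, mostly with a low value. They report only what shows in the picture. A call takes as long as a camera call.
- masks_of(camera, thing): "pixels" (384x512 bool, what is visible of it) and "location" ([column, row] in pixels, amid what is visible of it).
The state is a dict: "t": time; "qpos": joint angles; "qvel": joint speeds; "joint_torque": joint torques, N m; "ee_pos": TCP position; "orientation": TCP orientation; "ft_force": force on the tool from outside, world axes, zero at the start; "moment": the same for the moment, N m; "width": finger opening in mm.
Only numpy, scipy, OpenCV 4.12 (cv2) and the standard library are available. Lean on these libraries where they do the work, as an engineer would, in place of code of your own. Each camera call takes 0.05 s, during which the arm holds its last target. There are 200 camera calls.

## Task

The red racing car stands on the rubber-faced board, where the aluminium case has to go: first set the car on its wheels in the low wooden tray. Then push the upright case along the table until its foot meets the board's edge, and go on pushing high on its lid side so that it tips over and comes to lie flat on the board with the lid up. Do not lift the case or let it touch the car, leave the cans and the bottle where they are, and let go of everything at the end.

Things in the scene. Friction and masses are not known exactly. Their poses are not given: they have to be found in the camera images.
- board: Fixed plywood board with a black rubber face on the table, 200 mm (x) by 240 mm (y), 12 mm thick. Origin: centre of its underside, on the table. Its +x axis points the way the case must tip; the case stands on the table beyond the edge at x = -100 mm, and that edge, 12 mm high, is the stop.
- case_center (a point): Centre of the grey aluminium-edged case, which starts upright 40 to 90 mm from the board's edge: 100 mm thick (x), 180 wide (y), 140 high (z), 0.6 to 0.9 kg. Its +x face looks to the board; the lid side is -x. Nothing to grasp. Its foot is slippery (friction 0.28): on the bare table it slides upright even if pushed high. Against the stop it tips over its foot, past 36 degrees it falls by itself.
- case_toe (a point): Middle of the case's lower +x edge, the foot edge that meets the board: 50 mm along x and 70 mm below the case's centre. Same axes as the case; when it lies lid up, its x axis points down.
- car_center (a point): Centre of the red model car, on its body's axis, 28 mm above the ground under its wheels. The body is a round spindle along x (nose +x), 170 mm long, 36 mm wide at the middle; rear wheels 36 mm across at x = -50 mm, front 32 mm at x = +55 mm, 70 mm over the wheels. Grip its sides from above between the axles. About 0.4 kg. Starts on its wheels on the board.
- tray: Fixed low wooden tray, 250 mm (x) by 180 mm (y) outside, walls 22 mm high and 6 mm thick, floor 6 mm thick. Origin: centre of its underside, on the table.
- spray_can: Dark blue spray can with a pale top, 58 mm across, 170 mm high, loose, not to be disturbed. Origin: centre of its underside.
- paint_can: Black can with a pale top, 64 mm across, 100 mm high, loose, not to be disturbed. Origin: centre of its underside.
- fuel_bottle: Clear plastic bottle with a white cap, 60 mm across, 150 mm high, loose, not to be disturbed. Origin: centre of its underside.

How it is judged:
By the outcome, as a careful person would: the job done as asked, in the order asked, and still so for the second after the job is handed in, with the robot touching nothing.
It also fails if it takes over 64 s, if anything falls off the work surface, if the arm or the gripper's body presses on something with over 40 N, if the wrist force passes 120 N, or if a joint passes its speed limit or range.

## Working session

There is one attempt and no reset: what is moved stays moved. The work goes in short steps, Python scripts to look and compute and a shell command to move; the robot and the scene stay as the last step left them, time stands still between calls to the robot, and variables do not carry over. Pictures are saved under pics/ and viewed, about 8 in all and at most 12, crops included, and the job is handed in when it is done.

```bash
mkdir -p pics; cat > h.py <<'E'
import numpy as np,cv2
from workcell import get_obs,viewer,ctrl,masks_of
def cloud(n,depth):
    c=viewer.get_calibration(n);K=np.array([[c['fx'],0,c['cx']],[0,c['fy'],c['cy']],[0,0,1]])
    v,u=np.mgrid[:384,:512];p=np.stack([u,v],-1).reshape(-1,1,2).astype(float)
    q=cv2.undistortPoints(p,K,np.array(c['distortion'])).reshape(384,512,2)
    P=np.dstack([q,np.ones((384,512))])*depth[...,None]
    R=cv2.Rodrigues(np.array(c['rvec'],float))[0]
    return (P-np.array(c['tvec']).reshape(3))@R
def snap(n,f=None):
    im,d=viewer.get_image(n)
    if f: cv2.imwrite('pics/'+f,im[...,::-1])
    return im,d,cloud(n,d)
E
python3 - <<'E'
from h import *
o=get_obs();print(o)
ims=[]
for n in['scene','top']:
    im,d,P=snap(n);ims.append(im);np.save(n+'0.npy',P)
    for t in['board','case_center','car_center','tray','spray_can','paint_can','fuel_bottle']:
        r=masks_of(n,t)
        for m in r[:2]:
            k=m['pixels']&(d>0);Q=P[k]
            if len(Q)<10: print(n,t,'few');continue
            hi=Q[Q[:,2]>np.percentile(Q[:,2],95)-6]
            rc=cv2.minAreaRect(Q[:,:2].astype(np.float32)); rh=cv2.minAreaRect(hi[:,:2].astype(np.float32))
            print(n,t,round(m['score'],2),m['location'],k.sum(),'med',np.median(Q,0).round(),'z',np.percentile(Q[:,2],[2,98]).round(),'rect',np.round(rc[0]),np.round(rc[1]),round(rc[2]),'top',np.round(rh[0]),np.round(rh[1]),round(rh[2]))
cv2.imwrite('pics/a.png',cv2.resize(np.vstack(ims),(400,600))[...,::-1]);
cv2.imwrite('pics/s.png',ims[0][...,::-1]);cv2.imwrite('pics/t.png',ims[1][...,::-1])
E
```

```text
{'t': 0.0, 'qpos': array([ 1.24798582e+00,  4.23824550e-01,  1.63067225e+00, -1.78124582e-05,
        1.08858168e+00, -1.90129325e-02]), 'qvel': array([ 0.00069079, -0.00121524,  0.00121644,  0.00083571,  0.000851  ,
        0.00019225]), 'joint_torque': array([-1.80122373e-03, -5.44649506e+01, -2.73658633e+01,  6.43093348e-02,
        2.30150786e-02, -1.29449654e-04]), 'ee_pos': array([186.78218571, 595.86946044, 221.91883397]), 'orientation': array([ 2.53129198e+00,  1.85922003e+00, -1.89217177e-03]), 'ft_force': array([-0.56485533,  0.91944506,  0.2414267 ]), 'moment': array([ 0.0068793 ,  0.04542049, -0.03005173]), 'width': 87.74595948703087}
scene case_center 0.7 [218.6, 126.0] 4991 med [ 484. -169.   95.] z [  3. 142.] rect [ 364. -318.] [477. 238.] 44 top [ 454. -205.] [107. 183.] 79
scene car_center 0.83 [289.8, 182.9] 1263 med [493.  50.  43.] z [11. 63.] rect [456.  30.] [114. 228.] 80 top [476.  45.] [ 21. 131.] 73
scene tray 0.67 [395.5, 254.2] 8613 med [505. 342.   6.] z [ 2. 22.] rect [542. 337.] [408. 215.] 3 top [555. 342.] [382. 205.] 3
scene spray_can 0.6 [242.3, 27
[... 771 characters left out ...]
p [ 455. -206.] [101. 182.] 79
top car_center 0.79 [260.8, 247.8] 1026 med [482.  38.  51.] z [13. 67.] rect [484.  37.] [ 72. 169.] 74 top [480.  41.] [ 24. 140.] 76
top tray 0.66 [145.9, 240.3] 6563 med [494. 339.   8.] z [ 4. 26.] rect [495. 339.] [184. 253.] 87 top [495. 339.] [183. 250.] 86
top spray_can 0.91 [199.1, 118.6] 773 med [782. 199. 164.] z [ 23. 174.] rect [796. 201.] [53. 64.] 40 top [794. 205.] [51. 50.] 4
top paint_can 0.89 [250.1, 139.6] 676 med [747.  75. 100.] z [  1. 105.] rect [770.  77.] [90. 65.] 3 top [757.  76.] [57. 57.] 2
top fuel_bottle 0.83 [374.1, 132.8] 693 med [ 768. -225.  100.] z [  2. 153.] rect [ 794. -247.] [ 66. 103.] 44 top [ 776. -235.] [27. 28.] 33
```

View pics/s.png

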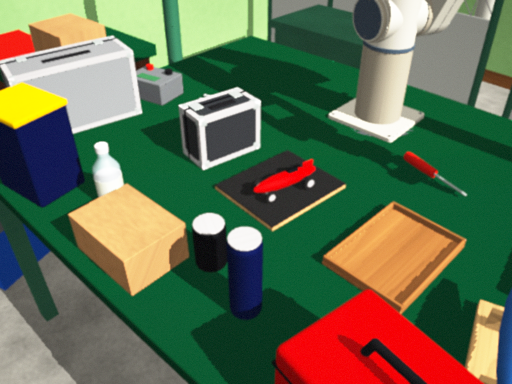

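View pics/t.png

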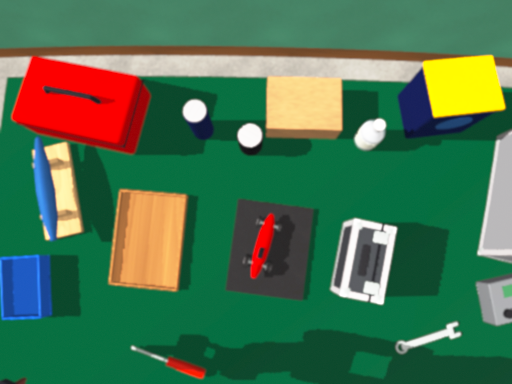

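The case (top view, 365,262) lies on the -y side of the board (272,250). The car is on the board at (262,247) and the tray is at (147,240). The cans and bottle stand well away at x>740 mm. Next I refine the yaws and offsets.

```bash
python3 - <<'E'
from h import *
P=np.load('top0.npy');im,d=viewer.get_image('top')
def M(t): return masks_of('top',t)[0]['pixels']&(d>0)
o=get_obs();print(o['t'],o['ee_pos'])
for t in ['board','tray','case_center','car_center']:
    k=M(t);Q=P[k]
    if t=='car_center':
        Q=Q[Q[:,2]>35];c=Q[:,:2].mean(0);w=np.linalg.svd(Q[:,:2]-c,full_matrices=False)[2][0]
        w*=np.sign(w[0]); a=np.degrees(np.arctan2(w[1],w[0])); s=(Q[:,:2]-c)@w;print('car',c,a,np.percentile(s,[0.5,99.5]), 'mid',c+w*np.mean(np.percentile(s,[.5,99.5])))
        s=(P[k][:,:2]-c)@w;n=(P[k][:,:2]-c)@[-w[1],w[0]]
        for b in range(-90,90,10):
            j=(s>=b)&(s<b+10)
            if j.any(): print(b,np.round([n[j].min(),n[j].max(),P[k][j,2].max()]),end=' ')
        print()
    else:
        lo,hi={'board':(8,20),'tray':(-5,30),'case_center':(132,155)}[t]
        Q=Q[(Q[:,2]>lo)&(Q[:,2]<hi)]
        r=cv2.minAreaRect(Q[:,:2].astype(np.float32));print(t,r)
E
```

```text
0.85 [186.92951065 596.38499333 222.68552449]
board ((477.6683044433594, 19.98589324951172), (201.2415008544922, 239.47186279296875), 83.67293548583984)
tray ((496.7099914550781, 342.699462890625), (193.47100830078125, 254.52947998046875), 86.2300796508789)
case_center ((454.50372314453125, -206.48297119140625), (101.52879333496094, 182.2299041748047), 79.23857116699219)
car [483.17502959  40.51622843] -15.685848984212763 [-74.85913342  82.21671653] mid [486.71681761  39.52162052]
-80 [-8.  6. 68.] -70 [-9. 30. 73.] -60 [-34.  33.  74.] -50 [-35.  34.  69.] -40 [-34.  33.  60.] -30 [-15.  13.  68.] -20 [-16.  15.  68.] -10 [ -18.   15. 1150.] 0 [-19.  15.  64.] 10 [-18.  15.  63.] 20 [-17.  15.  63.] 30 [-15.  15.  62.] 40 [-15.  27.  60.] 50 [-29.  30.  58.] 60 [-28.  29.  58.] 70 [-9. 10. 56.] 80 [-6.  5. 52.]
```

```bash
python3 -m inch '[{"tx":-3.68,"ty":3.755,"jaw":1},{"tx":-3.68,"ty":3.755,"jaw":1},{"tx":-3.68,"ty":3.755,"jaw":1},{"tx":-3.68,"ty":3.755,"jaw":1},{"tx":-3.68,"ty":3.755,"jaw":1},{"tx":-3.68,"ty":3.755,"jaw":1},{"tx":-3.68,"ty":3.755,"jaw":1},{"tx":-3.68,"ty":3.755,"jaw":1},{"tx":-3.68,"ty":3.755,"jaw":1},{"tx":-3.68,"ty":3.755,"jaw":1},{"tx":-3.68,"ty":3.755,"jaw":1},{"tx":-3.68,"ty":3.755,"jaw":1}]'
cat >> h.py <<'E'
from scipy.spatial.transform import Rotation as Ro
def go(x,y,z,yaw=None):
    o=get_obs();R=Ro.from_rotvec(o['orientation']).as_matrix();p=o['ee_pos']
    cy=np.degrees(np.arctan2(R[1,0],R[0,0]))
    print('t',round(o['t'],2),'tcp',p.round(1),'yaw',round(cy,1),'zax',R[:,2].round(3),'q',o['qpos'].round(2),'F',o['ft_force'].round(1),'w',round(o['width'],1))
    if yaw is not None: print('az',round(cy-yaw,1))
    print('tool cm',(R.T@(np.array([x,y,z])-p)/10).round(2))
E
python3 -c "
from h import *
go(485,40,21,74.3)"
```

```text
t 1.05 tcp [186.9 596.4 222.7] yaw 72.6 zax [ 0.  0. -1.] q [ 1.25  0.42  1.63 -0.    1.09 -0.02] F [ 0.7  0.3 -0.2] w 87.6
az -1.7
tool cm [-44.18  45.08  20.17]$[0]: bad value
```

```bash
python3 -m inch '[{"tx":-3.68,"ty":3.755,"tz":0,"ax":0,"ay":0,"az":0,"jaw":1},{"tx":-3.68,"ty":3.755,"tz":0,"ax":0,"ay":0,"az":0,"jaw":1},{"tx":-3.68,"ty":3.755,"tz":0,"ax":0,"ay":0,"az":0,"jaw":1},{"tx":-3.68,"ty":3.755,"tz":0,"ax":0,"ay":0,"az":0,"jaw":1},{"tx":-3.68,"ty":3.755,"tz":0,"ax":0,"ay":0,"az":0,"jaw":1},{"tx":-3.68,"ty":3.755,"tz":0,"ax":0,"ay":0,"az":0,"jaw":1},{"tx":-3.68,"ty":3.755,"tz":0,"ax":0,"ay":0,"az":0,"jaw":1},{"tx":-3.68,"ty":3.755,"tz":0,"ax":0,"ay":0,"az":0,"jaw":1},{"tx":-3.68,"ty":3.755,"tz":0,"ax":0,"ay":0,"az":0,"jaw":1},{"tx":-3.68,"ty":3.755,"tz":0,"ax":0,"ay":0,"az":0,"jaw":1},{"tx":-3.68,"ty":3.755,"tz":0,"ax":0,"ay":0,"az":0,"jaw":1},{"tx":-3.68,"ty":3.755,"tz":0,"ax":0,"ay":0,"az":-1.7,"jaw":1}]'
python3 -c "
from h import *
go(485,40,21,74.3)"
```

```text
t: 2.55
ee_pos: [485.6, 38.5, 223.0]
orientation: [2.503, 1.897, 0.001]
ft_force: [0.7, 0.8, 0.6]
width: 87.8
t 2.55 tcp [485.6  38.5 223. ] yaw 74.3 zax [ 0.001  0.    -1.   ] q [ 0.05  0.22  1.93  0.    0.99 -1.24] F [0.7 0.8 0.6] w 87.8
az 0.0
tool cm [ 0.12 -0.11 20.2 ]
```

```bash
python3 -m inch '[{"tx":0.1,"ty":-0.1,"tz":5,"ax":0,"ay":0,"az":0,"jaw":1},{"tx":0,"ty":0,"tz":5,"ax":0,"ay":0,"az":0,"jaw":1},{"tx":0,"ty":0,"tz":5,"ax":0,"ay":0,"az":0,"jaw":1},{"tx":0,"ty":0,"tz":3,"ax":0,"ay":0,"az":0,"jaw":1},{"tx":0,"ty":0,"tz":1.5,"ax":0,"ay":0,"az":0,"jaw":1},{"tx":0,"ty":0,"tz":0.7,"ax":0,"ay":0,"az":0,"jaw":1},{"tx":0,"ty":0,"tz":0,"ax":0,"ay":0,"az":0,"jaw":0.3},{"tx":0,"ty":0,"tz":0,"ax":0,"ay":0,"az":0,"jaw":0.2},{"tx":0,"ty":0,"tz":0,"ax":0,"ay":0,"az":0,"jaw":0.1},{"tx":0,"ty":0,"tz":0,"ax":0,"ay":0,"az":0,"jaw":0.1},{"tx":0,"ty":0,"tz":0,"ax":0,"ay":0,"az":0,"jaw":0},{"tx":0,"ty":0,"tz":0,"ax":0,"ay":0,"az":0,"jaw":0}]'
python3 -c "
from h import *
go(485,40,21,74.3)"
```

```text
t: 4.05
ee_pos: [484.1, 41.3, 20.8]
orientation: [2.504, 1.897, -0.0]
ft_force: [0.0, -1.7, 2.7]
width: 35.1
t 4.05 tcp [484.1  41.3  20.8] yaw 74.3 zax [-0. -0. -1.] q [ 0.06  0.57  2.03 -0.    0.54 -1.24] F [ 0.  -1.7  2.7] w 35.1
az 0.0
tool cm [-0.1   0.12 -0.02]
```

```bash
python3 -m inch '[{"tx":0,"ty":0,"tz":-3,"ax":0,"ay":0,"az":0,"jaw":0},{"tx":0,"ty":0,"tz":-4,"ax":0,"ay":0,"az":0,"jaw":0},{"tx":1.5,"ty":-0.4,"tz":-3,"ax":0,"ay":0,"az":0,"jaw":0},{"tx":4.6,"ty":-1.1,"tz":0,"ax":0,"ay":0,"az":0,"jaw":0},{"tx":4.6,"ty":-1.1,"tz":0,"ax":0,"ay":0,"az":0,"jaw":0},{"tx":4.6,"ty":-1.1,"tz":0,"ax":0,"ay":0,"az":0,"jaw":0},{"tx":4.6,"ty":-1.1,"tz":0,"ax":0,"ay":0,"az":0,"jaw":0},{"tx":4.6,"ty":-1.1,"tz":0,"ax":0,"ay":0,"az":0,"jaw":0},{"tx":3.2,"ty":-0.8,"tz":0,"ax":0,"ay":0,"az":0,"jaw":0},{"tx":1.4,"ty":-0.3,"tz":0,"ax":0,"ay":0,"az":-5.9,"jaw":0},{"tx":0,"ty":0,"tz":0,"ax":0,"ay":0,"az":-5.9,"jaw":0},{"tx":0,"ty":0,"tz":0,"ax":0,"ay":0,"az":0,"jaw":0}]'
python3 -c "
from h import *
snap('scene','s2.png')
go(495,340,15,86.2)"
```

```text
t: 5.55
ee_pos: [494.6, 340.3, 119.7]
orientation: [-2.296, -2.144, 0.003]
ft_force: [0.6, 0.5, -4.3]
width: 34.8
t 5.6 tcp [494.8 340.1 119.9] yaw 86.0 zax [-0.001 -0.001 -1.   ] q [ 0.58  0.52  1.75  0.    0.87 -0.92] F [-0.5 -1.  -4.8] w 35.0
az -0.2
tool cm [-0.    0.03 10.49]
```

View pics/s2.png

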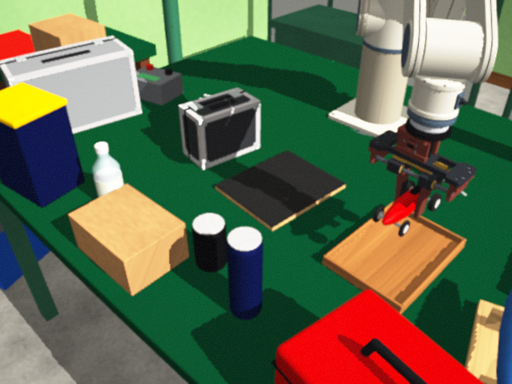

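The car hangs level at (400,207), over the tray at (395,255). I lower and release it.

```bash
python3 -m inch '[{"tx":0,"ty":0,"tz":4,"ax":0,"ay":0,"az":0,"jaw":0},{"tx":0,"ty":0,"tz":3,"ax":0,"ay":0,"az":0,"jaw":0},{"tx":0,"ty":0,"tz":1.8,"ax":0,"ay":0,"az":0,"jaw":0},{"tx":0,"ty":0,"tz":0.9,"ax":0,"ay":0,"az":0,"jaw":0},{"tx":0,"ty":0,"tz":0.5,"ax":0,"ay":0,"az":0,"jaw":0},{"tx":0,"ty":0,"tz":0.2,"ax":0,"ay":0,"az":0,"jaw":0},{"tx":0,"ty":0,"tz":0,"ax":0,"ay":0,"az":0,"jaw":0}]'
```

```text
t: 6.48
ee_pos: [495.9, 340.8, 17.3]
orientation: [2.296, 2.144, 0.002]
ft_force: [0.2, -0.6, -4.0]
width: 34.8
```

```bash
python3 -m inch '[{"tx":0,"ty":0,"tz":0.1,"ax":0,"ay":0,"az":0,"jaw":0},{"tx":0,"ty":0,"tz":0,"ax":0,"ay":0,"az":0,"jaw":0},{"tx":0,"ty":0,"tz":0,"ax":0,"ay":0,"az":0,"jaw":0}]'
```

```text
t: 6.85
ee_pos: [495.5, 340.6, 15.8]
orientation: [2.296, 2.144, 0.0]
ft_force: [-0.6, 0.3, -4.6]
width: 35.0
```

```bash
python3 -m inch '[{"tx":0,"ty":0,"tz":0.15,"ax":0,"ay":0,"az":0,"jaw":0},{"tx":0,"ty":0,"tz":0,"ax":0,"ay":0,"az":0,"jaw":0},{"tx":0,"ty":0,"tz":0,"ax":0,"ay":0,"az":0,"jaw":0.6},{"tx":0,"ty":0,"tz":0,"ax":0,"ay":0,"az":0,"jaw":0.8},{"tx":0,"ty":0,"tz":0,"ax":0,"ay":0,"az":0,"jaw":0.9},{"tx":0,"ty":0,"tz":0,"ax":0,"ay":0,"az":0,"jaw":0.9},{"tx":0,"ty":0,"tz":-1.5,"ax":0,"ay":0,"az":0,"jaw":0.9},{"tx":0,"ty":0,"tz":-4,"ax":0,"ay":0,"az":0,"jaw":0.9},{"tx":0,"ty":0,"tz":-5,"ax":0,"ay":0,"az":0,"jaw":0.9},{"tx":0,"ty":0,"tz":-5,"ax":0,"ay":0,"az":0,"jaw":1},{"tx":0,"ty":0,"tz":-4,"ax":0,"ay":0,"az":0,"jaw":1},{"tx":0,"ty":0,"tz":-2.5,"ax":0,"ay":0,"az":0,"jaw":1}]'
python3 - <<'E'
from h import *
# push line through case centre along board x
b=np.radians(83.7);u=np.array([np.cos(b),np.sin(b)]);v=np.array([-u[1],u[0]])
B=np.array([477.7,20.]);C=np.array([454.8,-206.3])
print('case local',(C-B)@u,(C-B)@v)
a=np.radians(79.2);w=np.array([np.cos(a),np.sin(a)])
print('start tcp',C-w*(50+45))
go(*(C-w*95),235,-8.5)
E
```

```text
t: 8.35
ee_pos: [496.1, 340.9, 237.8]
orientation: [2.295, 2.144, 0.006]
ft_force: [-0.7, 1.0, -0.9]
width: 87.7
case local -227.4462799434921 -2.0711687199799247
start tcp [ 436.99877511 -299.61728882]
t 8.35 tcp [496.1 340.9 237.8] yaw 86.1 zax [ 0.003  0.002 -1.   ] q [ 0.58  0.37  1.67 -0.    1.09 -0.92] F [-0.7  1.  -0.9] w 87.7
az 94.6
tool cm [-64.31  -1.53   0.13]
```

```bash
python3 -m inch '[{"tx":-5.36,"ty":-0.13,"tz":0,"ax":0,"ay":0,"az":0,"jaw":1},{"tx":-5.36,"ty":-0.13,"tz":0,"ax":0,"ay":0,"az":0,"jaw":1},{"tx":-5.36,"ty":-0.13,"tz":0,"ax":0,"ay":0,"az":0,"jaw":1},{"tx":-5.36,"ty":-0.13,"tz":0,"ax":0,"ay":0,"az":0,"jaw":1},{"tx":-5.36,"ty":-0.13,"tz":0,"ax":0,"ay":0,"az":0,"jaw":1},{"tx":-5.36,"ty":-0.13,"tz":0,"ax":0,"ay":0,"az":0,"jaw":1},{"tx":-5.36,"ty":-0.13,"tz":0,"ax":0,"ay":0,"az":0,"jaw":1},{"tx":-5.36,"ty":-0.13,"tz":0,"ax":0,"ay":0,"az":0,"jaw":1},{"tx":-5.36,"ty":-0.13,"tz":0,"ax":0,"ay":0,"az":0,"jaw":1},{"tx":-5.36,"ty":-0.13,"tz":0,"ax":0,"ay":0,"az":0,"jaw":1},{"tx":-5.36,"ty":-0.13,"tz":0,"ax":0,"ay":0,"az":0,"jaw":1},{"tx":-5.36,"ty":-0.13,"tz":0,"ax":0,"ay":0,"az":0,"jaw":1}]'; python3 -m inch '[{"tx":0,"ty":0,"tz":0,"ax":0,"ay":0,"az":10.2,"jaw":1},{"tx":0,"ty":0,"tz":0,"ax":0,"ay":0,"az":10.2,"jaw":1},{"tx":0,"ty":0,"tz":0,"ax":0,"ay":0,"az":10.2,"jaw":1},{"tx":0,"ty":0,"tz":0,"ax":0,"ay":0,"az":10.2,"jaw":1},{"tx":0,"ty":0,"tz":0,"ax":0,"ay":0,"az":10.2,"jaw":1},{"tx":0,"ty":0,"tz":0,"ax":0,"ay":0,"az":10.2,"jaw":1},{"tx":0,"ty":0,"tz":0,"ax":0,"ay":0,"az":10.2,"jaw":1},{"tx":0,"ty":0,"tz":0,"ax":0,"ay":0,"az":10.2,"jaw":1},{"tx":0,"ty":0,"tz":0,"ax":0,"ay":0,"az":10.2,"jaw":1},{"tx":0,"ty":0,"tz":0,"ax":0,"ay":0,"az":0,"jaw":1}]'
python3 - <<'E'
from h import *
go(437,-300,112,-6.3)
im,d,P=snap('top','t2.png')
r=masks_of('top','case_center')
for m in r[:1]:
    Q=P[m['pixels']&(d>0)];Q=Q[(Q[:,2]>132)&(Q[:,2]<155)];print(m['score'],cv2.minAreaRect(Q[:,:2].astype(np.float32)))
E
```

```text
t: 9.85
ee_pos: [435.7, -301.9, 235.4]
orientation: [2.295, 2.143, 0.001]
ft_force: [0.5, 0.5, 0.4]
width: 87.3
t: 11.1
ee_pos: [436.1, -300.1, 235.0]
orientation: [3.137, -0.154, 0.001]
ft_force: [0.2, -0.3, 0.3]
width: 88.0
t 11.1 tcp [ 436.1 -300.1  235. ] yaw -5.6 zax [ 0.001 -0.001 -1.   ] q [-0.63  0.27  1.83  0.    1.04 -0.53] F [ 0.2 -0.3  0.3] w 88.0
az 0.7
tool cm [ 0.08 -0.02 12.3 ]
0.75 ((454.70159912109375, -206.75967407226562), (101.57538604736328, 182.62379455566406), 79.1800765991211)
```

View pics/t2.png

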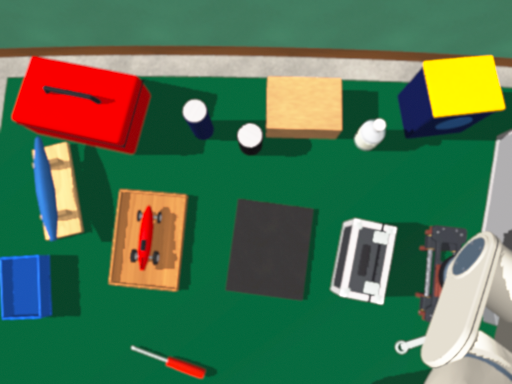

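The car stands on its wheels in the tray at (147,237), the board is clear, and the gripper is behind the case. I go down and push.

```bash
python3 -m inch '[{"tx":0.8,"ty":0,"tz":4,"ax":0,"ay":0,"az":0.7,"jaw":1},{"tx":0,"ty":0,"tz":4,"ax":0,"ay":0,"az":0,"jaw":1},{"tx":0,"ty":0,"tz":3,"ax":0,"ay":0,"az":0,"jaw":1},{"tx":0,"ty":0,"tz":1.3,"ax":0,"ay":0,"az":0,"jaw":1},{"tx":0,"ty":-1.5,"tz":0,"ax":0,"ay":0,"az":0,"jaw":1},{"tx":0,"ty":-1,"tz":0,"ax":0,"ay":0,"az":0,"jaw":1},{"tx":0,"ty":-0.7,"tz":0,"ax":0,"ay":0,"az":0,"jaw":1},{"tx":0,"ty":-0.7,"tz":0,"ax":0,"ay":0,"az":0,"jaw":1},{"tx":0,"ty":-0.7,"tz":0,"ax":0,"ay":0,"az":0,"jaw":1},{"tx":0,"ty":-0.7,"tz":0,"ax":0,"ay":0,"az":0,"jaw":1},{"tx":0,"ty":-0.7,"tz":0,"ax":0,"ay":0,"az":0,"jaw":1},{"tx":0,"ty":-0.7,"tz":0,"ax":0,"ay":0,"az":0,"jaw":1}]'
cat > c.py <<'E'
from h import *
go(437,-300,112,-6.3)
im,d,P=snap('top')
Q=P[masks_of('top','case_center')[0]['pixels']&(d>0)];Q=Q[(Q[:,2]>132)&(Q[:,2]<155)];print(cv2.minAreaRect(Q[:,:2].astype(np.float32)))
E
python3 c.py
```

```text
t: 12.7
ee_pos: [451.5, -234.0, 111.2]
orientation: [3.137, -0.175, -0.0]
ft_force: [-0.2, -3.4, 3.4]
width: 87.9
t 12.7 tcp [ 451.5 -234.   111.2] yaw -6.4 zax [-0. -0. -1.] q [-0.5   0.42  1.96 -0.    0.76 -0.39] F [-0.2 -3.4  3.4] w 87.9
az -0.1
tool cm [-0.7   6.72 -0.08]
((453.6513366699219, -173.0680694580078), (100.78204345703125, 180.1019744873047), 83.86317443847656)
```

```bash
python3 -m inch '[{"tx":0,"ty":-0.7,"tz":0,"ax":0,"ay":0,"az":0,"jaw":1},{"tx":0,"ty":-0.7,"tz":0,"ax":0,"ay":0,"az":0,"jaw":1},{"tx":0,"ty":-0.7,"tz":0,"ax":0,"ay":0,"az":0,"jaw":1},{"tx":0,"ty":-0.7,"tz":0,"ax":0,"ay":0,"az":0,"jaw":1},{"tx":0,"ty":-0.7,"tz":0,"ax":0,"ay":0,"az":0,"jaw":1},{"tx":0,"ty":-0.5,"tz":0,"ax":0,"ay":0,"az":0,"jaw":1},{"tx":0,"ty":-0.4,"tz":0,"ax":0,"ay":0,"az":0,"jaw":1},{"tx":0,"ty":-0.4,"tz":0,"ax":0,"ay":0,"az":0,"jaw":1},{"tx":0,"ty":-0.4,"tz":0,"ax":0,"ay":0,"az":0,"jaw":1},{"tx":0,"ty":-0.4,"tz":0,"ax":0,"ay":0,"az":0,"jaw":1}]'; python3 - <<'E'
from h import *
snap('scene','s3.png')
E
python3 c.py
```

```text
t: 14.05
ee_pos: [460.1, -181.5, 113.2]
orientation: [3.132, -0.173, 0.008]
ft_force: [-3.3, -16.0, 17.1]
width: 88.0
t 14.1 tcp [ 460.2 -181.3  113.3] yaw -6.3 zax [ 0.005 -0.005 -1.   ] q [-0.4   0.4   1.99 -0.    0.74 -0.28] F [ -2.4 -13.6  10.6] w 88.1
az -0.0
tool cm [-1.   12.06  0.18]
((460.0135498046875, -116.25703430175781), (98.27394104003906, 180.31614685058594), 83.70991516113281)
```

View pics/s3.png

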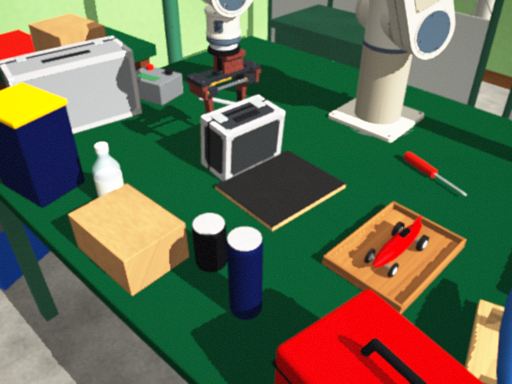

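The case's foot is at the board's edge (about 225,180) and it has begun to tip. The car sits in the tray at (398,243). I go on pushing, with a slight rise.

```bash
python3 -m inch '[{"tx":0,"ty":-0.5,"tz":-0.2,"ax":0,"ay":0,"az":0,"jaw":1},{"tx":0,"ty":-0.5,"tz":-0.2,"ax":0,"ay":0,"az":0,"jaw":1},{"tx":0,"ty":-0.5,"tz":-0.2,"ax":0,"ay":0,"az":0,"jaw":1},{"tx":0,"ty":-0.5,"tz":-0.2,"ax":0,"ay":0,"az":0,"jaw":1},{"tx":0,"ty":-0.5,"tz":-0.2,"ax":0,"ay":0,"az":0,"jaw":1},{"tx":0,"ty":-0.5,"tz":-0.2,"ax":0,"ay":0,"az":0,"jaw":1},{"tx":0,"ty":-0.5,"tz":-0.2,"ax":0,"ay":0,"az":0,"jaw":1},{"tx":0,"ty":-0.5,"tz":-0.2,"ax":0,"ay":0,"az":0,"jaw":1}]'; python3 - <<'E'
from h import *
snap('scene','s4.png')
go(470,-110,140,-6.3)
E
```

```text
t: 15.2
ee_pos: [466.3, -141.7, 130.8]
orientation: [3.132, -0.174, 0.014]
ft_force: [-1.1, -12.8, 25.4]
width: 87.9
t 15.25 tcp [ 466.1 -140.8  130.6] yaw -6.4 zax [ 0.008 -0.004 -1.   ] q [-0.32  0.36  2.   -0.    0.77 -0.2 ] F [ 2.4 -5.7 11.3] w 88.0
az -0.1
tool cm [ 0.06 -3.1  -0.95]
```

View pics/s4.png

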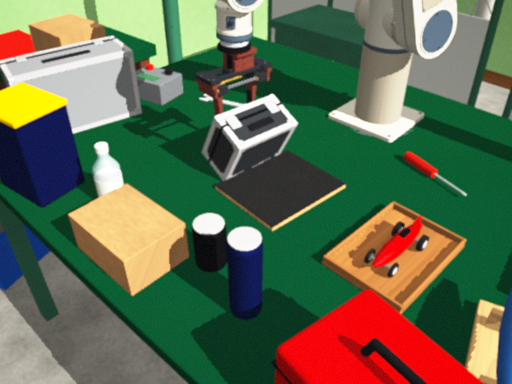

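The case is tipped about 30° over its foot at the board's edge (235,175). I continue past the balance point.

```bash
python3 -m inch '[{"tx":0,"ty":-0.5,"tz":-0.1,"ax":0,"ay":0,"az":0,"jaw":1},{"tx":0,"ty":-0.5,"tz":-0.1,"ax":0,"ay":0,"az":0,"jaw":1},{"tx":0,"ty":-0.5,"tz":-0.1,"ax":0,"ay":0,"az":0,"jaw":1},{"tx":0,"ty":-0.5,"tz":-0.1,"ax":0,"ay":0,"az":0,"jaw":1},{"tx":0,"ty":-0.5,"tz":-0.1,"ax":0,"ay":0,"az":0,"jaw":1},{"tx":0,"ty":-0.4,"tz":0,"ax":0,"ay":0,"az":0,"jaw":1},{"tx":0,"ty":0,"tz":0,"ax":0,"ay":0,"az":0,"jaw":1},{"tx":0,"ty":0,"tz":0,"ax":0,"ay":0,"az":0,"jaw":1},{"tx":0,"ty":0,"tz":0,"ax":0,"ay":0,"az":0,"jaw":1}]'; python3 - <<'E'
from h import *
snap('scene','s5.png')
go(470,-110,140,-6.3)
E
```

```text
t: 16.38
ee_pos: [465.5, -110.2, 132.1]
orientation: [-3.137, 0.176, 0.0]
ft_force: [-0.3, 0.1, 0.1]
width: 88.0
t 16.43 tcp [ 465.5 -110.2  132.1] yaw -6.4 zax [-0.  0. -1.] q [-0.26  0.35  2.01 -0.    0.78 -0.15] F [ 0.1 -0.4  0.7] w 87.9
az -0.1
tool cm [ 0.45 -0.07 -0.79]
```

View pics/s5.png

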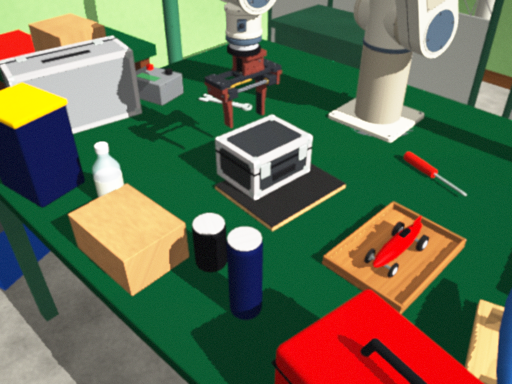

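The case lies lid up on the board (265,155), with no force on the gripper. I back off upward and measure it from the top camera.

```bash
python3 -m inch '[{"tx":0,"ty":4,"tz":-2,"ax":0,"ay":0,"az":0,"jaw":1},{"tx":0,"ty":5,"tz":-3,"ax":0,"ay":0,"az":0,"jaw":1},{"tx":0,"ty":5,"tz":-3,"ax":0,"ay":0,"az":0,"jaw":1},{"tx":0,"ty":4,"tz":0,"ax":0,"ay":0,"az":0,"jaw":1},{"tx":0,"ty":1,"tz":0,"ax":0,"ay":0,"az":0,"jaw":1},{"tx":0,"ty":0,"tz":0,"ax":0,"ay":0,"az":0,"jaw":1},{"tx":0,"ty":0,"tz":0,"ax":0,"ay":0,"az":0,"jaw":1}]'; python3 - <<'E'
from h import *
b=np.radians(83.7);u=np.array([np.cos(b),np.sin(b)]);v=np.array([-u[1],u[0]]);B=np.array([477.7,20.])
im,d,P=snap('top','t3.png')
Q=P[masks_of('top','case_center')[0]['pixels']&(d>0)]
print('z',np.percentile(Q[:,2],[5,50,95]))
Q=Q[(Q[:,2]>100)&(Q[:,2]<130)];r=cv2.minAreaRect(Q[:,:2].astype(np.float32));c=np.array(r[0]);print(r,'local',(c-B)@u,(c-B)@v)
A=np.c_[Q[:,:2]-Q[:,:2].mean(0),np.ones(len(Q))];print('tilt deg',np.degrees(np.linalg.lstsq(A,Q[:,2],rcond=None)[0][:2]))
for t in['spray_can','paint_can','fuel_bottle','car_center']:
    Q=P[masks_of('top',t)[0]['pixels']&(d>0)];Q=Q[Q[:,2]<300];h=Q[Q[:,2]>np.percentile(Q[:,2],95)-6];print(t,np.round(cv2.minAreaRect(h[:,:2].astype(np.float32))[0]),np.percentile(Q[:,2],98))
go(470,-110,140,-6.3)
E
```

```text
t: 17.3
ee_pos: [444.1, -297.5, 211.6]
orientation: [-3.136, 0.174, 0.002]
ft_force: [0.1, -0.3, -0.3]
width: 87.7
z [ 28.36823157 163.98480232 173.92779297]
((777.6634521484375, 196.6682891845703), (16.658329010009766, 49.60310363769531), 28.890077590942383) local 208.517664290528 -278.7653864937927
tilt deg [5.02964391 0.46023794]
spray_can [795. 204.] 174.812946919474
paint_can [757.  77.] 104.63007339185954
fuel_bottle [794. 205.] 174.8136170584779
car_center [492. 341.] 61.58117019846737
t 17.6 tcp [ 444.5 -298.3  212.2] yaw -6.4 zax [-0.  0. -1.] q [-0.61  0.31  1.84  0.    1.   -0.5 ] F [-0.4 -0.4  0.8] w 87.8
az -0.1
tool cm [  0.45 -19.     7.22]
```

View pics/t3.png

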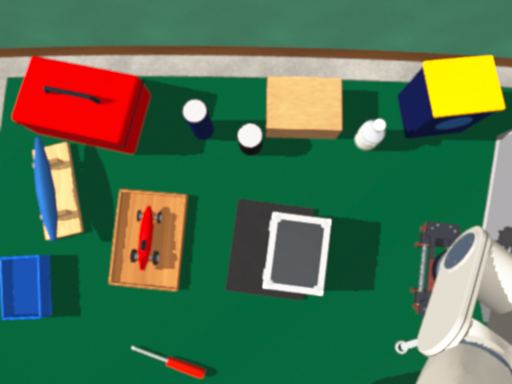

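The case lies lid up at (298,253) and the car is in the tray at (147,237). The cans and bottle look unmoved. The network took the spray can for the case and for the bottle, so I measure both from depth.

```bash
python3 - <<'E'
from h import *
b=np.radians(83.7);u=np.array([np.cos(b),np.sin(b)]);v=np.array([-u[1],u[0]]);B=np.array([477.7,20.])
im,d,P=snap('top')
Q=P[220:290,215:345].reshape(-1,3)
Q=P[195:310,215:345].reshape(-1,3)
Q=Q[(Q[:,2]>95)&(Q[:,2]<130)];r=cv2.minAreaRect(Q[:,:2].astype(np.float32));c=np.array(r[0]);print(r,'local',(c-B)@u,(c-B)@v)
A=np.c_[Q[:,:2]-Q[:,:2].mean(0),np.ones(len(Q))];s=np.linalg.lstsq(A,Q[:,2],rcond=None)[0];print('tilt',np.degrees(s[:2]),s[2], 'x range',np.percentile((Q[:,:2]-B)@u,[1,99]))
P0=np.load('top0.npy')
for X in(P0,P):
    Q=X[115:155,350:392].reshape(-1,3);Q=Q[Q[:,2]>140];print('bottle',Q.mean(0),len(Q))
E
```

```text
((468.65777587890625, -42.50659942626953), (144.52760314941406, 179.95481872558594), 83.62786865234375) local -63.1213615226481 2.1284991001565996
tilt [-0.15118955 -0.15619223] 112.7626387441055 x range [-133.56761333    5.79428125]
bottle [ 761.64826773 -221.55052568  198.25105122] 125
bottle [ 771.12249006 -230.29294942  166.47045464] 122
```

The case lies flat but slid back 33 mm past the board's edge as it fell. Its foot should sit at the edge, so I nudge it along, pushing low on its foot end.

```bash
python3 -m inch '[{"tx":-0.3,"ty":0,"tz":5,"ax":0,"ay":0,"az":0,"jaw":1},{"tx":0,"ty":0,"tz":5,"ax":0,"ay":0,"az":0,"jaw":1},{"tx":0,"ty":0,"tz":4,"ax":0,"ay":0,"az":0,"jaw":1},{"tx":0,"ty":0,"tz":1.7,"ax":0,"ay":0,"az":0,"jaw":1},{"tx":0,"ty":-4,"tz":0,"ax":0,"ay":0,"az":0,"jaw":1},{"tx":0,"ty":-5,"tz":0,"ax":0,"ay":0,"az":0,"jaw":1},{"tx":0,"ty":-4,"tz":0,"ax":0,"ay":0,"az":0,"jaw":1},{"tx":0,"ty":-2,"tz":0,"ax":0,"ay":0,"az":0,"jaw":1},{"tx":0,"ty":-1,"tz":0,"ax":0,"ay":0,"az":0,"jaw":1},{"tx":0,"ty":-0.5,"tz":0,"ax":0,"ay":0,"az":0,"jaw":1},{"tx":0,"ty":0,"tz":0,"ax":0,"ay":0,"az":0,"jaw":1}]'; python3 -m inch '[{"tx":0,"ty":-0.5,"tz":0,"ax":0,"ay":0,"az":0,"jaw":1},{"tx":0,"ty":-0.5,"tz":0,"ax":0,"ay":0,"az":0,"jaw":1},{"tx":0,"ty":-0.5,"tz":0,"ax":0,"ay":0,"az":0,"jaw":1},{"tx":0,"ty":-0.5,"tz":0,"ax":0,"ay":0,"az":0,"jaw":1}]'
cat > e.py <<'E'
from h import *
b=np.radians(83.7);u=np.array([np.cos(b),np.sin(b)]);v=np.array([-u[1],u[0]]);B=np.array([477.7,20.])
im,d,P=snap('top','t4.png')
Q=P[195:310,215:330].reshape(-1,3)
Q=Q[(Q[:,2]>95)&(Q[:,2]<122)];l=np.c_[(Q[:,:2]-B)@u,(Q[:,:2]-B)@v];print(np.percentile(l,[1,99],axis=0),np.median(Q[:,2]),cv2.minAreaRect(Q[:,:2].astype(np.float32)))
A=np.c_[Q[:,:2]-Q[:,:2].mean(0),np.ones(len(Q))];print('tilt',np.degrees(np.linalg.lstsq(A,Q[:,2],rcond=None)[0][:2]))
go(444,-300,212,-6.3)
E
python3 e.py
```

```text
t: 19.02
ee_pos: [460.0, -135.0, 55.4]
orientation: [3.136, -0.176, 0.001]
ft_force: [0.6, -0.0, 0.2]
width: 87.9
t: 19.52
ee_pos: [462.0, -114.7, 55.1]
orientation: [3.136, -0.176, 0.0]
ft_force: [0.7, -4.0, -0.6]
width: 88.1
[[-103.08193425  -86.19970156]
 [  15.80968258   89.4013418 ]] 112.78256546358251 ((471.2616271972656, -24.20795440673828), (127.8690185546875, 179.4735565185547), 83.19943237304688)
tilt [-0.10695914 -0.04885691]
t 19.57 tcp [ 462.  -114.2   55.2] yaw -6.4 zax [ 0.  0. -1.] q [-0.27  0.49  2.05  0.    0.6  -0.16] F [-0.1 -0.7 -0.6] w 87.8
az -0.1
tool cm [  0.28  18.66 -15.69]
```

```bash
python3 -m inch '[{"tx":0,"ty":-0.5,"tz":0,"ax":0,"ay":0,"az":0,"jaw":1},{"tx":0,"ty":-0.5,"tz":0,"ax":0,"ay":0,"az":0,"jaw":1},{"tx":0,"ty":-0.5,"tz":0,"ax":0,"ay":0,"az":0,"jaw":1},{"tx":0,"ty":-0.5,"tz":0,"ax":0,"ay":0,"az":0,"jaw":1},{"tx":0,"ty":0,"tz":0,"ax":0,"ay":0,"az":0,"jaw":1},{"tx":0,"ty":1,"tz":0,"ax":0,"ay":0,"az":0,"jaw":1},{"tx":0,"ty":4,"tz":0,"ax":0,"ay":0,"az":0,"jaw":1},{"tx":0,"ty":5,"tz":-2,"ax":0,"ay":0,"az":0,"jaw":1},{"tx":0,"ty":5,"tz":-4,"ax":0,"ay":0,"az":0,"jaw":1},{"tx":0,"ty":4,"tz":-4,"ax":0,"ay":0,"az":0,"jaw":1},{"tx":0,"ty":1,"tz":-2,"ax":0,"ay":0,"az":0,"jaw":1},{"tx":0,"ty":0,"tz":0,"ax":0,"ay":0,"az":0,"jaw":1}]'; python3 -m inch '[{"tx":0,"ty":0,"tz":0,"ax":0,"ay":0,"az":0,"jaw":1},{"tx":0,"ty":0,"tz":0,"ax":0,"ay":0,"az":0,"jaw":1}]'
python3 e.py;python3 -c "
from h import *
snap('scene','s6.png')"
```

```text
t: 21.08
ee_pos: [442.4, -294.2, 175.6]
orientation: [3.135, -0.179, 0.005]
ft_force: [0.1, 0.5, -0.7]
width: 87.1
t: 21.32
ee_pos: [441.4, -291.3, 172.9]
orientation: [-3.135, 0.174, 0.003]
ft_force: [-0.4, -0.9, 0.8]
width: 87.9
[[-102.32298151  -85.98214627]
 [  36.22334276   89.50061543]] 112.87424213483916 ((471.98187255859375, -11.495346069335938), (144.2759552001953, 180.33729553222656), 83.89527130126953)
tilt [-0.20130868 -0.08533882]
t 21.38 tcp [ 441.5 -291.4  173.1] yaw -6.4 zax [-0.002  0.001 -1.   ] q [-0.61  0.35  1.88  0.    0.91 -0.5 ] F [ 0.4  0.1 -0.2] w 87.9
az -0.1
tool cm [ 0.33  0.82 -3.9 ]
```

View pics/s6.png

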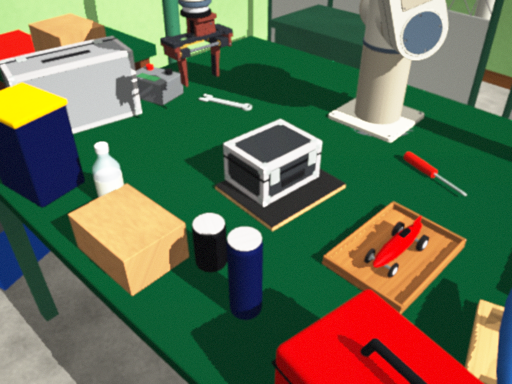

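The case lies flat, lid up, fully on the board at (273,160), from x = -102 to +36 mm. The car is in the tray at (398,243), the cans and bottle stand where they did, and the gripper is clear.

```bash
python3 -c "
from workcell import ctrl
print(ctrl.close_job())"
```

```text
the job is handed in; nothing more can be done
None
```

The job is done and handed in at about 21 s of the 64 s allowed. The car stands on its wheels in the tray, and the case lies flat, lid up, on the board.

**What I did:** I moved the car first. Then I slid the upright case to the board's edge and tipped it over by pushing high on its lid side. In falling, the case slid back and overhung the edge by about 33 mm. I nudged it forward about 30 mm, pushing low on its foot end, and backed the gripper away.

**Last checks:**
- **Case:** it spans x = -102 to +36 mm on the board, with its top at 113 mm and tilted about 0.2°. It is square to the board within 0.2°.
- **Robot:** the gripper is open, about 180 mm clear of the case, with no wrist force beyond noise. The highest force I read was about 30 N; forces were only read at the end of each call.
- **Cans and bottle:** the cans measured within 1–2 mm of their first positions before the final nudge. In the last picture both cans and the bottle looked unmoved.

**Checks that failed or disagreed:**
- After the fall, the network took the spray can for the case and the bottle, so I measured the case from depth.
- The depth check of the bottle was spoiled by stray points and differed by about 10 mm. I relied on the pictures for the bottle.

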